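# Seat the honey pump head on its pegged foot

## Task

Put the honey pump head, the aluminium unit whose long flange has two holes, onto its foot in the sliding tray: lower it, without dropping it, over the two upright pegs until the flange lies flat on the foot plate, then let go. Leave the similar unit with the plain round flange (a blank cover) where it lies.

Things in the scene. Friction and masses are not known exactly. Their poses are not given: they have to be found in the camera images.
- pump_head: Pump head, loose, 0.45-0.8 kg, standing on the cart top. Aluminium flange 164 mm (x) by 76 (y), 10 thick, with two 30 mm holes at x = +-58, y = 0. Hub, 60 mm diameter, up to z = 48; pipe stubs (22 mm diameter, at z = 28) out to y = +-48. On the hub a black grip block. Origin: centre of the flange's underside; z up. Same after half a turn, may go on either way round.
- head_grip (a point): Point on the pump head, 72 mm straight above its origin, in the black grip block: 60 mm along the head's x, 34 mm along its y (grip across this), from z = 47 to 91 mm above the flange's underside.
- pump_foot (a point): Pump foot: dark steel plate 190 mm (x) by 96 (y), 12 thick, fixed in a low tray. Pegs at x = +-58, y = 0: 18 mm thick to 8 mm above the plate, tapering to 8 mm at the tips 30 mm above it. Origin: centre of its underside, 16 mm above the cart top; z up; head lies on its top, z = +12 mm. Tray rim is lower than that; the tray slides along x (stiff, 8 N), may be left anywhere.
- blank_cover: Blank cover, bystander, loose: same hub and black grip block as the pump head, but on a plain round flange, 120 mm diameter, 10 thick, without holes or pipe stubs; 91 mm high. Origin: centre of its underside. It and the pump head stand in either order in two places to the left of the tray, seen from the robot. Leave it alone.
Things that resemble listed ones, but are neither listed nor needed, are in the scene too. Leave any blue or purple look-alike of the pump_head alone.

How it is judged:
By the outcome, as a careful person would: the job done as asked, in the order asked, and still so for the second after the job is handed in, with the robot touching nothing.
It also fails if it takes over 38 s, if anything falls off the work surface, if the arm or the gripper's body presses on something with over 40 N, if the wrist force passes 120 N, or if a joint passes its speed limit or range.

## Robot

A 7-joint arm with a two-finger parallel gripper is mounted at the origin on the work surface. World frame = base frame: x ahead of the robot, y to its left, z up, the work surface at z = 0. Lengths are in m, angles in rad, forces in N, time in s.
With the tool pointing down it reaches from about 0.4 to 0.85 m from the base axis. Payload 10.4 kg.
Tool frame: the origin (TCP) lies at the centre of the arm's flange, where the gripper is bolted on; the fingertips stand 182 mm ahead of it and the grasp point (between the pads) lies 164 mm ahead of it; z points along the fingers, y is the line along which they close (so a half turn about z gives the same grasp; the last joint's range is limited). The gripper opens to 87 mm and grips with 3 to 60 N. Pads are 19 mm wide; open, the fingers measure 117 mm over their backs; the gripper's body (75 mm by 190 mm) begins 51 mm behind the grasp point.
Start: joints at [1.221, 0.332, -0.065, 1.46, 0.022, 1.35, -0.088], TCP at [0.201, -0.592, 0.405] pointing down, gripper open.
Joint ranges: [-2.6, 2.6], [-0.5, 2.12], [-1.47, 1.34], [0.16, 2.42], [-1.27, 4.41], [0.06, 2.06], [-2.6, 2.6]. Speed limits (rad/s): [2.22, 2.22, 2.79, 2.79, 3.14, 3.14, 3.14].

## Interface

Orientations are given as a unit quaternion [x, y, z, w].
In Python, from bench import r, eyes, job gives the robot as it stands. The module is installed in compiled form; this text tells all that it offers.
- The arm moves only by the shell command python3 -m inch 'ROWS' [OPENING] [FORCE]. ROWS is JSON, a list of rows, each a list of 6 numbers: the shift along the tool's x, y, z normalised to -1 to 1, where 1 is 4 cm, then the turn, a rotation vector about the tool's x, y, z normalised to -1 to 1, where 1 is 0.12 rad. In form: [[x, y, z, wx, wy, wz], ...]. A call has exactly 5 rows; each row shifts and turns the commanded pose from where the row before left it, along the tool's axes as they then stand; what a row does not reach is not made up. A row lasts 1/12 s, in which the tool goes at most 41.7 mm and 7.16 degrees, less where a joint would pass 70% of its speed; a pose out of reach is approached as far as the arm can. A call with a number of a shift or a turn outside -1 to 1 is refused whole. A call with a gripper value outside its range is refused whole. OPENING is the gripper command: -1 is shut, 1 is fully open, values between are in proportion, set as the call begins (- or left out, the last holds). The fingers move at their own pace and stop on an object; FORCE is the grip in N (left out, the last holds). Time passes only in rows, so rows that do not move let the fingers close, or fill a call up. It gives the time, the measured TCP pose, the force, the opening and the grip force at its end, in the units of the state.
- r.read_state(): the state, without advancing time (a new reading comes with each control period).
- eyes.camera(name): name is "side" or "top"; returns a dict with "pixels" (384x512x3 uint8, red, green, blue), "fx", "fy", "cx", "cy" (pixels), "D" ([k1, k2, p1, p2, k3] as OpenCV has them; the pictures are not rectified), "extrinsics" (4x4, takes a point from camera to world coordinates). Camera axes: x right, y down, z forward; pixel columns grow to the right and rows downward; lengths in m; the calibration is good to about 2 mm. A picture is of the moment at which its call begins. There is no depth.
- job.close_job(): hands the job in; it is judged then, once.
The state is a dict: "time": time; "joint_positions": joint angles; "joint_vel": joint speeds; "joint_torque": joint torques, N m; "ee_pos": TCP position; "eef_rot": TCP orientation; "ft_force": force on the tool from outside, world axes, zero at the start; "torque": the same for the moment, N m; "width": finger opening in m; "grip_force": force on a finger pad.
Only numpy, scipy, OpenCV 4.12 (cv2) and the standard library are available. Lean on these libraries where they do the work, as an engineer would, in place of code of your own. Each camera call takes 0.05 s, during which the arm holds its last target. There are 200 camera calls.

## Working session

There is one attempt and no reset: what is moved stays moved. The work goes in short steps, Python scripts to look and compute and a shell command to move; the robot and the scene stay as the last step left them, time stands still between calls to the robot, and variables do not carry over. Pictures are saved under pics/ and viewed, at most 10 in all, crops included, and the job is handed in when it is done.

```bash
mkdir -p pics; python3 - <<'E'
from bench import r,eyes
import cv2,numpy as np
s=r.read_state();print(s['time'],s['ee_pos'],s['eef_rot'],s['width'])
for n in('top','side'):
    c=eyes.camera(n);cv2.imwrite(f'pics/{n}0.png',c['pixels'][...,::-1]);print(n,c['fx'],c['fy'],c['cx'],c['cy'],c['D'],np.round(c['extrinsics'],3).tolist())
    np.save(f'{n}0.npy',c,allow_pickle=True)
E
```

```text
0.0 [ 0.2005953  -0.5917896   0.40396392] [ 9.86673909e-01  1.62708727e-01 -1.50713088e-04 -6.67324739e-04] 0.08712797961627325
top 366.24134074288474 366.24134074288474 261.6647583903634 187.16443143244516 [-0.09315801  0.          0.          0.          0.        ] [[0.008, -0.981, 0.192, 0.267], [-1.0, -0.004, 0.021, 0.175], [-0.02, -0.192, -0.981, 1.053], [0.0, 0.0, 0.0, 1.0]]
side 385.3272001292961 385.3272001292961 260.05915439136515 189.67577973402652 [-0.02436549  0.          0.          0.          0.        ] [[-0.734, -0.456, 0.503, -0.106], [-0.679, 0.478, -0.558, 0.784], [0.014, -0.751, -0.66, 0.787], [0.0, 0.0, 0.0, 1.0]]
```

View pics/top0.png

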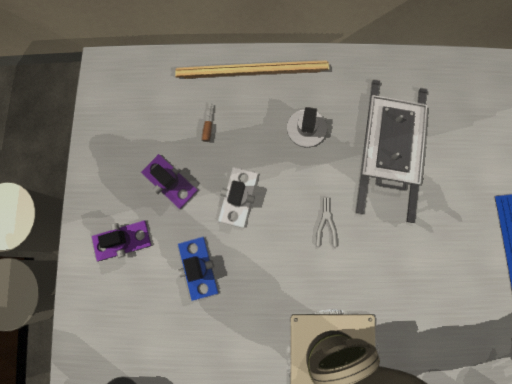

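View pics/side0.png

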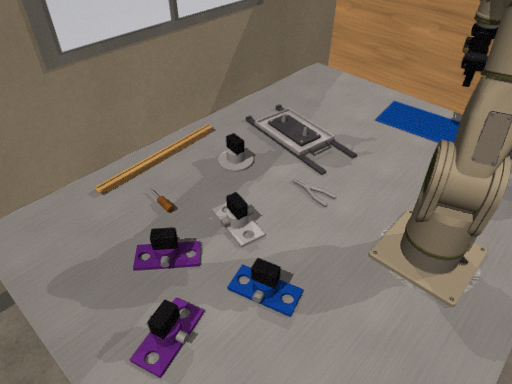

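Top image: the candidates are the grey two-hole unit (239,197), the grey round one (307,126), two purple (170,182; 122,241) and one blue (199,268). The grey unit at (239,197) fits because it is aluminium, its flange is long and it has two holes and stubs. The foot is at (396,140). I'll confirm in an enlarged crop.

```bash
python3 - <<'E'
import cv2,numpy as np
T=cv2.imread('pics/top0.png');S=cv2.imread('pics/side0.png')
def z(I,x,y,w,h,k):return cv2.resize(I[y:y+h,x:x+w],None,fx=k,fy=k,interpolation=cv2.INTER_CUBIC)
a=np.hstack([z(T,205,160,64,75,4),z(T,365,90,66,75,4)]) 
b=np.hstack([z(S,205,185,65,65,4),z(S,250,100,90,65,4)])
w=max(a.shape[1],b.shape[1]);p=lambda i:np.pad(i,((0,0),(0,w-i.shape[1]),(0,0)))
cv2.imwrite('pics/crop1.png',np.vstack([p(a),p(b)]));print(a.shape,b.shape)
E
```

```text
(300, 520, 3) (260, 620, 3)
```

View pics/crop1.png

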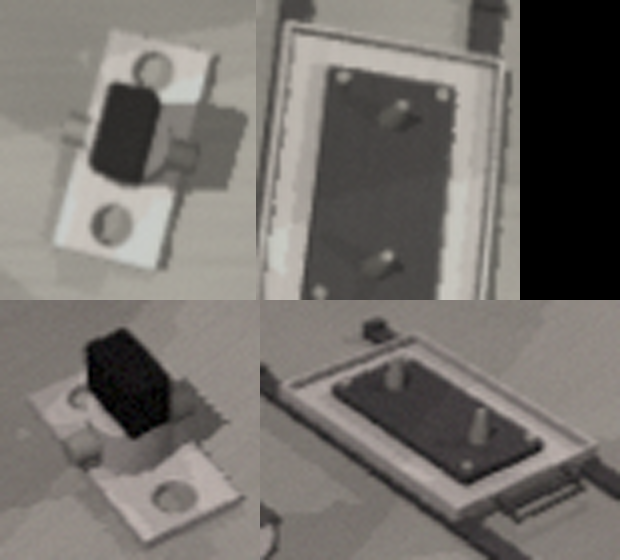

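The crop confirms it: the unit at top (239,197) has a light aluminium flange with two holes and stubs. The foot plate with its two pegs is clear in both views. Next I fit poses to the pixel picks from both cameras.

```bash
cat > fit.py <<'E'
import cv2,numpy as np
from scipy.optimize import least_squares
from scipy.spatial.transform import Rotation as R
def proj(c,P):
    M=np.linalg.inv(c['extrinsics']);K=np.array([[c['fx'],0,c['cx']],[0,c['fy'],c['cy']],[0,0,1]])
    return cv2.projectPoints(np.array(P,float),cv2.Rodrigues(M[:3,:3])[0],M[:3,3],K,np.array(c['D']))[0][:,0]
def fit(obs,x0,fz=True):
    # obs: list of (cam,local pts,pixels)
    def f(p):
        o=[]
        for c,L,px in obs:
            W=R.from_euler('z',p[3]).apply(L)+[p[0],p[1],p[2]]
            o.append((proj(c,W)-px).ravel())
        return np.concatenate(o)
    s=least_squares(f,x0,loss='soft_l1');return s.x,f(s.x).reshape(-1,2)
E
python3 - <<'E'
from fit import *
T=np.load('top0.npy',allow_pickle=True).item();S=np.load('side0.npy',allow_pickle=True).item()
q=lambda a,x,y:(np.array(a)+.5)/4-.5+[x,y]
# head: world yaw ~ long axis along ~x tilted. +x = far (image up)
c=np.array
H=[(T,c([[58,0,10],[-58,0,10],[82,38,10],[82,-38,10],[-82,-38,10],[-82,38,10]])/1e3,q([[154,70],[112,224],[110,30],[216,55],[160,268],[53,242]],205,160)),
   (S,c([[-58,0,10],[82,38,10],[-82,38,10],[-82,-38,10]])/1e3,q([[177,194],[28,100],[148,241],[243,194]],205,185))]
# side orientation unknown: try the candidate correspondences
best=None
import itertools
for perm in itertools.permutations([[82,38,10],[82,-38,10],[-82,-38,10],[-82,38,10]],3):
  for h in(58,-58):
    o=[H[0],(S,c([[h,0,10],*perm])/1e3,H[1][2])]
    x,e=fit(o,[.45,.2,0,-.3]);m=abs(e).sum()
    if best is None or m<best[0]:best=(m,x,e,perm,h)
print('head',best[1],best[3:],'\n',best[2].round(1).tolist())
F0=(T,c([[58,0,42],[-58,0,42],[95,48,12],[95,-48,12]])/1e3,q([[146,103],[133,256],[74,67],[199,87]],365,90))
sp=q([[135,62],[220,110],[75,102],[148,60],[280,145],[205,180]],250,100)
best=None
for perm in itertools.permutations([[95,48,12],[95,-48,12],[-95,-48,12],[-95,48,12]],4):
  for h in(58,-58):
    x,e=fit([F0,(S,c([[h,0,42],[-h,0,42],*perm])/1e3,sp)],[.6,-.2,.016,-.1]);m=abs(e).sum()
    if best is None or m<best[0]:best=(m,x,e,perm,h)
print('foot',best[1],best[3:],'\n',best[2].round(1).tolist())
E
```

```text
head [ 0.44449316  0.26502602 -0.00297527 -0.23207507] (([82, 38, 10], [-82, 38, 10], [-82, -38, 10]), -58) 
 [[-0.0, 0.2], [0.5, -0.0], [0.5, -0.5], [-1.0, -0.9], [-0.8, 0.2], [0.4, 0.4], [0.0, 0.4], [0.1, -0.9], [0.1, 0.2], [0.1, 0.2]]
foot [ 0.62284423 -0.20302482  0.00433849 -0.16580092] (([95, 48, 12], [95, -48, 12], [-95, -48, 12], [-95, 48, 12]), 58) 
 [[-0.0, 0.4], [-0.3, -0.6], [0.1, -0.7], [-0.2, -0.4], [0.5, 0.2], [0.3, 1.7], [-0.9, -3.1], [0.0, -0.3], [1.3, 0.2], [0.4, 0.5]]
```

```bash
python3 - <<'E'
from fit import *
T=np.load('top0.npy',allow_pickle=True).item();S=np.load('side0.npy',allow_pickle=True).item()
q=lambda a,x,y:(np.array(a)+.5)/4-.5+[x,y]
c=np.array
def fitz(obs,x0,z):
    f=lambda p:np.concatenate([(proj(k,R.from_euler('z',p[2]).apply(L)+[p[0],p[1],z])-px).ravel() for k,L,px in obs])
    s=least_squares(f,x0,loss='soft_l1');return s.x.round(4),f(s.x).reshape(-1,2).round(1).tolist()
HT=(T,c([[58,0,10],[-58,0,10],[82,38,10],[82,-38,10],[-82,-38,10],[-82,38,10]])/1e3,q([[154,70],[112,224],[110,30],[216,55],[160,268],[53,242]],205,160))
HS=(S,c([[-58,0,10],[82,38,10],[-82,38,10],[-82,-38,10]])/1e3,q([[177,194],[28,100],[148,241],[243,194]],205,185))
FT=(T,c([[58,0,42],[-58,0,42],[95,48,12],[95,-48,12]])/1e3,q([[146,103],[133,256],[74,67],[199,87]],365,90))
FS=(S,c([[58,0,42],[-58,0,42],[95,-48,12],[-95,-48,12],[-95,48,12]])/1e3,q([[135,62],[220,110],[148,60],[280,145],[205,180]],250,100))
for n,o in dict(HT=[HT],HS=[HS],HTS=[HT,HS]).items():print(n,fitz(o,[.44,.26,-.23],0))
for n,o in dict(FT=[FT],FS=[FS],FTS=[FT,FS]).items():print(n,fitz(o,[.62,-.2,-.16],.016))
E
python3 -m inch '[[0.76,-0.43,0,0,0,0],[0.76,-0.43,0,0,0,0],[0.76,-0.43,0,0,0,0],[0.76,-0.43,0,0,0,0],[0.76,-0.43,0,0,0,0]]' 1
```

```text
HT (array([ 0.4438,  0.2647, -0.238 ]), [[0.1, 0.2], [0.4, 0.1], [0.7, -0.5], [-0.8, -0.8], [-0.9, 0.4], [0.2, 0.4]])
HS (array([ 0.443 ,  0.2673, -0.2227]), [[0.0, 0.3], [-0.4, -0.8], [0.2, 0.2], [0.1, -0.0]])
HTS (array([ 0.4436,  0.2654, -0.2358]), [[-0.2, 0.2], [0.2, 0.1], [0.4, -0.5], [-1.1, -0.8], [-1.1, 0.5], [-0.0, 0.5], [0.1, -0.1], [0.2, -1.5], [0.1, -0.2], [0.2, -0.2]])
FT (array([ 0.6172, -0.1992, -0.1598]), [[0.1, 0.6], [-0.0, 0.2], [-0.0, -0.5], [-0.0, -0.3]])
FS (array([ 0.6153, -0.1894, -0.1745]), [[-0.1, -0.5], [-0.1, 1.2], [-0.3, -0.9], [1.1, -0.1], [-0.3, 0.2]])
FTS (array([ 0.6179, -0.1959, -0.1852]), [[-0.5, 0.5], [-1.7, -0.1], [-0.3, -1.0], [-0.4, -0.0], [0.7, -1.5], [0.3, 0.3], [0.5, -1.8], [1.5, -0.9], [0.0, -0.8]])
time: 0.52
ee_pos: [0.3178, -0.4602, 0.4045]
eef_rot: [0.987, 0.163, -0.0, -0.0]
ft_force: [0.6, -0.5, -0.1]
width: 0.087
grip_force: 0.0
```

```bash
python3 -m inch '[[0.76,-0.43,0,0,0,0],[0.76,-0.43,0,0,0,0],[0.76,-0.43,0,0,0,0],[0.76,-0.43,0,0,0,0],[0.76,-0.43,0,0,0,0]]' |sed -n 2p
python3 -m inch '[[0.76,-0.43,0,0,0,0],[0.76,-0.43,0,0,0,0],[0.76,-0.43,0,0,0,0],[0.76,-0.43,0,0,0,0],[0.76,-0.43,0,0,0,0]]'|sed -n 2p
python3 -m inch '[[0.08,-0.79,0,0,0,0],[0.08,-0.79,0,0,0,0],[0.08,-0.79,0,0,0,0],[0.08,-0.79,0,0,0,0],[0.08,-0.79,0,0,0,0]]'|sed -n 2p
python3 -m inch '[[0.08,-0.79,0,0,0,0],[0.08,-0.79,0,0,0,0],[0.08,-0.79,0,0,0,0],[0.08,-0.79,0,0,0,0],[0.08,-0.79,0,0,0,0]]'|sed -n 2p
python3 -m inch '[[0.08,-0.79,0,0,0,0],[0.08,-0.79,0,0,0,0],[0.08,-0.79,0,0,0,0],[0.08,-0.79,0,0,0,0],[0.08,-0.79,0,0,0,0]]'|sed -n 2p
python3 - <<'E'
from bench import r
s=r.read_state();print(s['time'],s['ee_pos'],s['joint_positions'])
E
```

```text
ee_pos: [0.4341, -0.3299, 0.4045]
ee_pos: [0.5505, -0.1998, 0.4045]
ee_pos: [0.5135, -0.045, 0.4044]
ee_pos: [0.4778, 0.1097, 0.4046]
ee_pos: [0.4423, 0.2644, 0.4046]
2.6 [0.44228675 0.26441385 0.40459348] [ 0.09206075  0.16100588 -0.78466398  1.71403142  0.11767705  1.31510788
 -1.96026744]
```

```bash
for i in 1; do
python3 -m inch '[[0,0,0,0,0,-1],[0,0,0,0,0,-1],[0,0,0,0,0,-1],[0,0,0,0,0,-1],[0,0,0,0,0,-1]]'|sed -n 2,3p
python3 -m inch '[[0,0,0,0,0,-1],[0,0,0,0,0,-1],[0,0,0,0,0,-1],[0,0,0,0,0,-1],[0,0,0,0,0,-1]]'|sed -n 2,3p
python3 -m inch '[[0,0,0,0,0,-1],[0,0,0,0,0,-1],[0,0,0,0,0,-1],[0,0,0,0,0,-1],[0,0,0,0,0,-1]]'|sed -n 2,3p
python3 -m inch '[[0,0,0,0,0,-1],[0,0,0,0,0,-1],[0,0,0,0,0,-1],[0,0,0,0,0,-1],[0,0,0,0,0,-1]]'|sed -n 2,3p
python3 -m inch '[[0,0,0,0,0,-0.75],[0,0,0,0,0,-0.74],[0,0,0,0,0,0],[0,0,0,0,0,0],[0,0,0,0,0,0]]'|sed -n 2,3p
done
cat > where.py <<'E'
from bench import r
import numpy as np,sys
from scipy.spatial.transform import Rotation as R
t=np.array([float(v) for v in sys.argv[1:4]]);yaw=float(sys.argv[4])  # target grasp-point xyz, tool-x yaw
s=r.read_state();M=R.from_quat(s['eef_rot']);A=M.as_matrix()
g=s['ee_pos']+A[:,2]*.164;y=np.arctan2(A[1,0],A[0,0])
print('t',round(s['time'],2),'grasp',g.round(4),'yaw',round(y,4),'tool z',A[:,2].round(4),'j7',s['joint_positions'][6].round(2),'F',s['ft_force'].round(1),'w',round(s['width'],4),s['grip_force'])
d=(yaw-y+np.pi)%(2*np.pi)-np.pi
print('units shift',(A.T@(t-g)/.04).round(3),'wz',round(-d/.12,3))
E
python3 where.py .4436 .2654 .072 2.906
```

```text
ee_pos: [0.4429, 0.2631, 0.4044]
eef_rot: [0.893, 0.45, -0.0, 0.0]
ee_pos: [0.4429, 0.263, 0.4044]
eef_rot: [0.72, 0.693, -0.0, -0.0]
ee_pos: [0.4429, 0.263, 0.4044]
eef_rot: [0.483, 0.875, -0.0, -0.0]
ee_pos: [0.4429, 0.263, 0.4045]
eef_rot: [0.203, 0.979, -0.0, -0.0]
ee_pos: [0.443, 0.263, 0.4046]
eef_rot: [0.119, 0.993, -0.0, -0.0]
t 4.68 grasp [0.443  0.263  0.2406] yaw 2.9025 tool z [-2.e-04 -2.e-04 -1.e+00] j7 0.55 F [ 0.5 -0.  -0.2] w 0.0873 0.0
units shift [-2.000e-03  6.300e-02  4.215e+00] wz -0.029
```

```bash
python3 - <<'E'
from bench import eyes
import cv2,numpy as np
T=eyes.camera('top');S=eyes.camera('side');np.save('top1.npy',T,allow_pickle=True);np.save('side1.npy',S,allow_pickle=True)
T=T['pixels'][...,::-1];S=S['pixels'][...,::-1]
def z(I,x,y,w,h,k=6):return cv2.resize(I[y:y+h,x:x+w],None,fx=k,fy=k,interpolation=cv2.INTER_CUBIC)
a=z(T,365,92,66,98);b=z(S,250,102,64,52)
b=cv2.copyMakeBorder(b,0,a.shape[0]-b.shape[0],0,0,cv2.BORDER_CONSTANT)
I=np.hstack([a,b]);I=np.clip(I.astype(float)*1.5,0,255).astype('uint8')
cv2.imwrite('pics/foot1.png',I);print(I.shape)
E
```

```text
(588, 780, 3)
```

View pics/foot1.png

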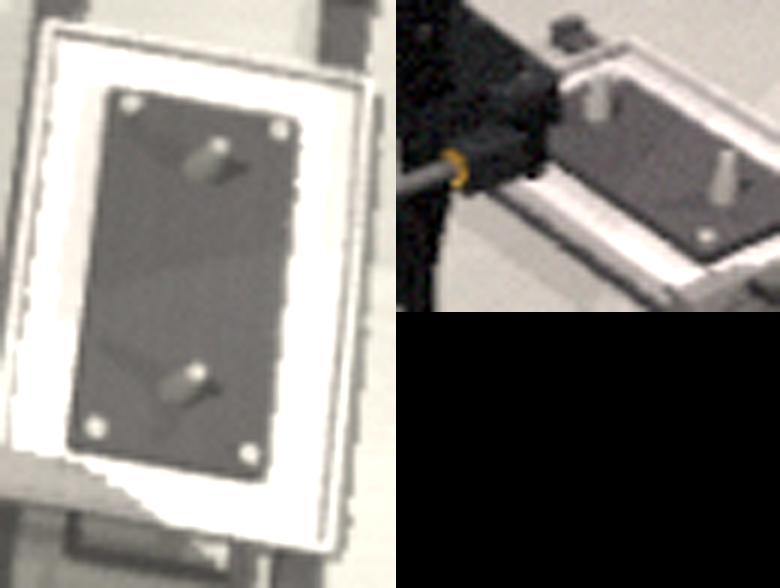

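Crop: in the top view the peg tips are at crop (221,147) and (197,372), and the plate corners at (109,90), (299,118), (262,480) and (70,448). I'm refitting the foot with these.

```bash
python3 - <<'E'
from fit import *
T=np.load('top0.npy',allow_pickle=True).item();S=np.load('side0.npy',allow_pickle=True).item()
q=lambda a,x,y,k:(np.array(a)+.5)/k-.5+[x,y]
c=np.array
def fitz(obs,x0,z):
    f=lambda p:np.concatenate([(proj(k,R.from_euler('z',p[2]).apply(L)+[p[0],p[1],z])-px).ravel() for k,L,px in obs])
    s=least_squares(f,x0,loss='soft_l1');return s.x.round(4),f(s.x).reshape(-1,2).round(1).tolist()
pl=[[95,48,12],[95,-48,12],[-95,-48,12],[-95,48,12]]
tt=q([[221,147],[197,372],[109,90],[299,118],[262,480],[70,448]],365,92,6)
FT=(T,c([[58,0,42],[-58,0,42]]+pl)/1e3,tt)
FTp=(T,FT[1][:2],tt[:2]);FTc=(T,FT[1][2:],tt[2:])
FS=(S,c([[58,0,42],[-58,0,42],[95,-48,12],[-95,-48,12],[-95,48,12]])/1e3,q([[135,60],[220,107],[148,60],[280,145],[205,180]],250,100,4))
FSp=(S,FS[1][:2],FS[2][:2]);FSc=(S,FS[1][2:],FS[2][2:])
for n,o in dict(FT=FT,FTp=FTp,FTc=FTc,FS=FS,FSp=FSp,FSc=FSc).items():
  for z in(.016,.005):print(n,z,*fitz([o],[.62,-.2,-.16],z))
print(*fit([FT,FS],[.62,-.2,.016,-.16]))
for C,n in((T,'T'),(S,'S')):print(n,proj(C,[[.617,-.199,.0]]))
E
```

```text
FT 0.016 [ 0.6168 -0.198  -0.1695] [[-0.4, 0.1], [-0.1, 0.3], [0.3, -0.7], [-0.2, 0.1], [0.4, 0.2], [-0.0, -0.2]]
FT 0.005 [ 0.6205 -0.202  -0.1691] [[-0.4, 0.4], [-0.2, 0.2], [0.4, -0.3], [-0.4, 0.4], [0.3, -0.2], [0.2, -0.4]]
FTp 0.016 [ 0.6174 -0.1988 -0.1764] [[0.0, -0.1], [-0.0, 0.1]]
FTp 0.005 [ 0.6213 -0.203  -0.1756] [[-0.0, 0.1], [0.0, -0.1]]
FTc 0.016 [ 0.6164 -0.1976 -0.1683] [[0.1, -0.6], [-0.3, 0.2], [0.3, 0.3], [-0.1, -0.0]]
FTc 0.005 [ 0.62   -0.2015 -0.1677] [[0.2, -0.2], [-0.6, 0.5], [0.2, -0.0], [0.1, -0.2]]
FS 0.016 [ 0.6159 -0.1902 -0.1761] [[-0.0, -0.2], [-0.2, 1.8], [-0.3, -1.1], [1.1, -0.2], [-0.3, 0.1]]
FS 0.005 [ 0.626  -0.2041 -0.1723] [[0.1, 0.1], [-0.2, 1.8], [-0.2, -0.8], [0.7, -0.3], [-0.3, -0.1]]
FSp 0.016 [ 0.6195 -0.1951 -0.1448] [[-0.3, -0.9], [0.3, 0.7]]
FSp 0.005 [ 0.6303 -0.2097 -0.1337] [[-0.3, -0.7], [0.2, 0.6]]
FSc 0.016 [ 0.615  -0.1885 -0.1773] [[-0.3, -0.8], [1.0, 0.1], [-0.4, 0.4]]
FSc 0.005 [ 0.6247 -0.2021 -0.1738] [[-0.3, -0.5], [0.7, 0.1], [-0.4, 0.3]]
[ 0.62028135 -0.20015838  0.00867921 -0.17095851] [[-0.58622975 -0.06790796]
 [-0.38954291 -0.12433769]
 [ 0.23918735 -0.80906158]
 [-0.44061636  0.03794256]
 [ 0.08507289 -0.39255147]
 [-0.1154814  -0.72059218]
 [ 0.63045495  0.1598401 ]
 [ 0.46893934  1.98205126]
 [ 0.25772164 -0.74713393]
 [ 1.52023043 -0.15780956]
 [ 0.46040495  0.11987404]]
T [[392.97241591 141.05669817]]
S [[293.80817857 133.66141558]]
```

```bash
python3 where.py .4438 .2647 .072 2.904
python3 -m inch '[[-0.02,0.04,0.9,0,0,0],[0,0,0.9,0,0,0],[0,0,0.9,0,0,0],[0,0,0.7,0,0,0],[0,0,0.4,0,0,0]]'|sed -n 2,4p
python3 -m inch '[[0,0,0.3,0,0,0],[0,0,0.11,0,0,0],[0,0,0,0,0,0],[0,0,0,0,0,0],[0,0,0,0,0,0]]'|sed -n 2,4p
python3 where.py .4438 .2647 .072 2.904
python3 -m inch '[[0,0,0,0,0,0],[0,0,0,0,0,0],[0,0,0,0,0,0],[0,0,0,0,0,0],[0,0,0,0,0,0]]' -1 35 |tail -3
python3 -m inch '[[0,0,0,0,0,0],[0,0,0,0,0,0],[0,0,0,0,0,0],[0,0,0,0,0,0],[0,0,0,0,0,0]]' |tail -3
python3 -m inch '[[0,0,0,0,0,0],[0,0,0,0,0,0],[0,0,0,0,0,0],[0,0,0,0,0,0],[0,0,0,0,0,0]]' |tail -3
```

```text
t 4.78 grasp [0.443  0.2631 0.2407] yaw 2.9036 tool z [-0.e+00 -2.e-04 -1.e+00] j7 0.55 F [-0.4 -0.9 -0.7] w 0.0871 0.0
units shift [-0.011  0.045  4.217] wz -0.003
ee_pos: [0.4433, 0.2638, 0.2494]
eef_rot: [0.118, 0.993, -0.001, -0.002]
ft_force: [-0.3, -0.6, 0.6]
ee_pos: [0.4446, 0.2649, 0.2376]
eef_rot: [0.118, 0.993, 0.0, 0.001]
ft_force: [-0.6, -0.3, 0.5]
t 5.62 grasp [0.4449 0.265  0.0736] yaw 2.9053 tool z [ 1.8e-03  7.0e-04 -1.0e+00] j7 0.39 F [-0.6 -0.3  0.5] w 0.0866 0.0
units shift [ 0.024 -0.013  0.039] wz 0.011
ft_force: [-0.5, 0.1, -0.8]
width: 0.0612
grip_force: 0.0
ft_force: [1.8, 0.7, -1.1]
width: 0.0337
grip_force: 35.0
ft_force: [0.8, 4.0, -1.3]
width: 0.0339
grip_force: 35.0
```

```bash

python3 -m inch '[[0,0,-0.2,0,0,0],[0,0,-0.5,0,0,0],[0,0,-0.8,0,0,0],[0,0,-0.9,0,0,0],[0,0,-0.9,0,0,0]]'|sed -n 2,6p
python3 -m inch '[[0,0,-0.5,0,0,0],[0,0,0,0,0,-0.3],[0,0,0,0,0,-0.26],[0,0,0,0,0,0],[0,0,0,0,0,0]]'|sed -n 2,6p
python3 where.py .6168 -.198 .222 2.972
```

```text
ee_pos: [0.4434, 0.2639, 0.3693]
eef_rot: [0.118, 0.993, -0.001, -0.001]
ft_force: [1.7, 0.3, -4.6]
width: 0.0338
grip_force: 35.0
ee_pos: [0.4439, 0.2641, 0.388]
eef_rot: [0.085, 0.996, -0.001, -0.0]
ft_force: [0.8, -0.4, -4.3]
width: 0.0336
grip_force: 35.0
t 7.7 grasp [0.4437 0.2639 0.224 ] yaw 2.9716 tool z [-0.0011 -0.0012 -1.    ] j7 0.6 F [ 0.8 -0.4 -4.3] w 0.0336 34.99184104010055
units shift [ -6.218 -10.648   0.06 ] wz -0.003
```

```bash

python3 -m inch '[[-0.2,-0.35,0,0,0,0],[-0.4,-0.69,0,0,0,0],[-0.4,-0.69,0,0,0,0],[-0.4,-0.69,0,0,0,0],[-0.4,-0.69,0,0,0,0]]'|sed -n 2,2p
python3 -m inch '[[-0.4,-0.69,0,0,0,0],[-0.4,-0.69,0,0,0,0],[-0.4,-0.69,0,0,0,0],[-0.4,-0.69,0,0,0,0],[-0.4,-0.69,0,0,0,0]]'|sed -n 2,2p
python3 -m inch '[[-0.4,-0.69,0,0,0,0],[-0.4,-0.69,0,0,0,0],[-0.4,-0.69,0,0,0,0],[-0.4,-0.69,0,0,0,0],[-0.4,-0.69,0,0,0,0]]'|sed -n 2,2p
python3 -m inch '[[-0.3,-0.45,0,0,0,0],[-0.12,-0.19,0,0,0,0],[0,0,0,0,0,0],[0,0,0,0,0,0],[0,0,0,0,0,0]]'|sed -n 2,6p
python3 where.py .6168 -.198 .13 2.972
```

```text
ee_pos: [0.4942, 0.1282, 0.388]
ee_pos: [0.5499, -0.0214, 0.3879]
ee_pos: [0.6057, -0.1709, 0.3876]
ee_pos: [0.6177, -0.1955, 0.3882]
eef_rot: [0.083, 0.997, 0.0, -0.0]
ft_force: [-0.2, -0.1, -4.4]
width: 0.0335
grip_force: 35.0
t 9.37 grasp [ 0.6176 -0.1954  0.2242] yaw 2.9745 tool z [-6.e-04  1.e-03 -1.e+00] j7 1.4 F [-0.2 -0.1 -4.4] w 0.0335 34.9916609027423
units shift [ 0.007 -0.071  2.355] wz 0.021
```

```bash

python3 -m inch '[[0,-0.06,0.5,0,0,0],[0,0,0.6,0,0,0],[0,0,0.5,0,0,0],[0,0,0.2,0,0,0],[0,0,0,0,0,0]]'|sed -n 2,6p
python3 - <<'E'
from bench import eyes
import cv2,numpy as np
T=eyes.camera('top');S=eyes.camera('side');np.save('top2.npy',T,allow_pickle=True);np.save('side2.npy',S,allow_pickle=True)
T=T['pixels'][...,::-1];S=S['pixels'][...,::-1]
def z(I,x,y,w,h,k=5):return cv2.resize(I[y:y+h,x:x+w],None,fx=k,fy=k,interpolation=cv2.INTER_CUBIC)
I=np.hstack([z(T,360,75,75,115),z(S,240,60,80,115)]);I=np.clip(I.astype(float)*1.3,0,255).astype('uint8')
cv2.imwrite('pics/pre.png',I);print(I.shape)
E
python3 where.py .6168 -.198 .1 2.972
```

```text
ee_pos: [0.6167, -0.1985, 0.3146]
eef_rot: [0.084, 0.996, 0.0, -0.002]
ft_force: [0.1, -0.0, -5.0]
width: 0.0331
grip_force: 35.0
(575, 775, 3)
t 9.88 grasp [ 0.6178 -0.1989  0.1535] yaw 2.9737 tool z [ 9.e-04 -1.e-04 -1.e+00] j7 1.38 F [-0.5  0.2 -4.4] w 0.0335 34.99290627652954
units shift [0.03  0.018 1.337] wz 0.014
```

View pics/pre.png

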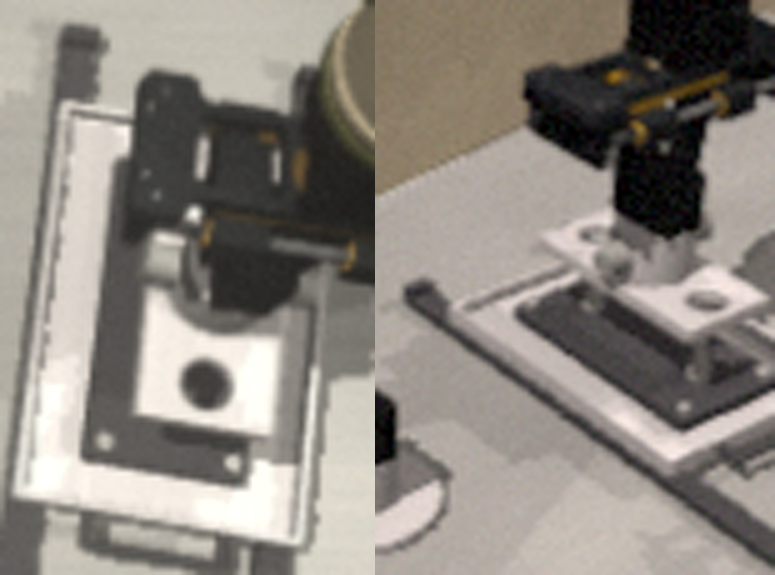

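Top view: the near hole is at crop (207,384) and the near flange corners at (135,413) and (274,434). Side view: the near hole is at crop (707,299) and the far hole at (596,234). I'll compare these with the expected pose.

```bash
python3 - <<'E'
from fit import *
T=np.load('top2.npy',allow_pickle=True).item();S=np.load('side2.npy',allow_pickle=True).item()
q=lambda a,x,y,k:(np.array(a)+.5)/k-.5+[x,y]
c=np.array
def fitz(obs,x0,z):
    f=lambda p:np.concatenate([(proj(k,R.from_euler('z',p[2]).apply(L)+[p[0],p[1],z])-px).ravel() for k,L,px in obs])
    s=least_squares(f,x0,loss='soft_l1');return s.x.round(4),f(s.x).reshape(-1,2).round(1).tolist()
A=(T,c([[-58,0,10],[-82,38,10],[-82,-38,10]])/1e3,q([[207,384],[135,413],[274,434]],360,75,5))
B=(S,c([[-58,0,10],[58,0,10],[82,38,10],[-82,38,10]])/1e3,q([[707-375,299],[596-375,234],[543-375,238],[693-375,334]],240,60,5))
for z in(.0815,.07):
  for o in(A,B):print(z,*fitz([o],[.617,-.198,-.17],z))
print(*fit([A,B],[.617,-.198,.08,-.17]))
E
```

```text
0.0815 [ 0.6153 -0.1957 -0.1451] [[0.1, -0.3], [0.2, 0.2], [-0.4, 0.1]]
0.0815 [ 0.6141 -0.1923 -0.1555] [[0.4, 0.3], [0.5, 0.0], [-1.1, -0.3], [-0.1, -0.1]]
0.07 [ 0.6186 -0.2001 -0.1461] [[0.1, -0.2], [0.4, 0.2], [-0.5, 0.1]]
0.07 [ 0.6259 -0.2082 -0.1498] [[0.2, 0.2], [0.6, 0.2], [-0.8, -0.1], [-0.1, -0.3]]
[ 0.61658567 -0.19685429  0.07842622 -0.14860957] [[ 0.01546802 -0.42900284]
 [ 0.16371717 -0.02336063]
 [-0.52214146 -0.02887985]
 [ 0.60313601  0.32162224]
 [ 0.68794992  0.1158376 ]
 [-0.90373993 -0.14645545]
 [ 0.24696799 -0.18017036]]
```

Seen by the same camera, head and foot agree to about 2 mm, against 6 mm of clearance. I'll lower in steps and watch the force.

```bash

python3 -m inch '[[0.0,0.0,0.2,0,0,0.12],[0,0,0.25,0,0,0],[0,0,0.25,0,0,0],[0,0,0.1,0,0,0],[0,0,0,0,0,0]]'|sed -n 2,6p
python3 where.py .6172 -.198 .1 2.96
python3 -m inch '[[0,0,0.1,0,0,0],[0,0,0.1,0,0,0],[0,0,0.1,0,0,0],[0,0,0.04,0,0,0],[0,0,0,0,0,0]]'|sed -n 2,6p
python3 where.py .6172 -.198 .1 2.96
```

```text
ee_pos: [0.617, -0.1997, 0.2826]
eef_rot: [0.091, 0.996, 0.0, -0.001]
ft_force: [-1.0, -0.4, -4.8]
width: 0.0335
grip_force: 35.0
t 10.3 grasp [ 0.6166 -0.1995  0.1186] yaw 2.9585 tool z [-2.4e-03  7.0e-04 -1.0e+00] j7 1.35 F [-1.  -0.4 -4.8] w 0.0335 34.99272576744261
units shift [-0.01   0.041  0.465] wz -0.013
ee_pos: [0.6173, -0.1996, 0.2702]
eef_rot: [0.091, 0.996, 0.0, -0.0]
ft_force: [-0.3, 0.1, -5.5]
width: 0.0335
grip_force: 35.0
t 10.72 grasp [ 0.6172 -0.1996  0.1062] yaw 2.9584 tool z [-6.e-04  2.e-04 -1.e+00] j7 1.34 F [-0.3  0.1 -5.5] w 0.0335 34.992763781338
units shift [0.008 0.039 0.156] wz -0.013
```

```bash

python3 -m inch '[[0,0.03,0.04,0,0,0],[0,0,0.04,0,0,0],[0,0,0.02,0,0,0],[0,0,0,0,0,0],[0,0,0,0,0,0]]'|sed -n 2,4p
python3 -m inch '[[0,0,0.03,0,0,0],[0,0,0.03,0,0,0],[0,0,0.0,0,0,0],[0,0,0,0,0,0],[0,0,0,0,0,0]]'|sed -n 2,4p
```

```text
ee_pos: [0.6177, -0.1985, 0.2668]
eef_rot: [0.091, 0.996, -0.0, 0.0]
ft_force: [-0.1, 0.2, -5.8]
ee_pos: [0.6177, -0.1985, 0.2644]
eef_rot: [0.091, 0.996, -0.0, 0.0]
ft_force: [-0.6, -0.2, -4.4]
```

```bash

python3 -m inch '[[0,0,0.02,0,0,0],[0,0,0.02,0,0,0],[0,0,0.0,0,0,0],[0,0,0,0,0,0],[0,0,0,0,0,0]]'|sed -n 2,4p
python3 -m inch '[[0,0,0.02,0,0,0],[0,0,0.02,0,0,0],[0,0,0.0,0,0,0],[0,0,0,0,0,0],[0,0,0,0,0,0]]'|sed -n 2,4p
```

```text
ee_pos: [0.6178, -0.1982, 0.2643]
eef_rot: [0.091, 0.996, -0.0, 0.0]
ft_force: [-6.1, 2.2, 8.0]
ee_pos: [0.6183, -0.1982, 0.2643]
eef_rot: [0.091, 0.996, -0.001, 0.001]
ft_force: [-7.3, 0.4, 18.2]
```

Contact came at grasp height 0.100 m, as expected for a seated flange. I'll ease the press, release, withdraw and look.

```bash

python3 -m inch '[[0,0,-0.04,0,0,0],[0,0,-0.01,0,0,0],[0,0,0,0,0,0],[0,0,0,0,0,0],[0,0,0,0,0,0]]'|sed -n 2,4p
python3 -m inch '[[0,0,0,0,0,0],[0,0,0,0,0,0],[0,0,0,0,0,0],[0,0,0,0,0,0],[0,0,0,0,0,0]]' 1|sed -n 2,6p
python3 -m inch '[[0,0,0,0,0,0],[0,0,0,0,0,0],[0,0,0,0,0,0],[0,0,0,0,0,0],[0,0,0,0,0,0]]' |sed -n 2,6p
python3 -m inch '[[0,0,-0.2,0,0,0],[0,0,-0.4,0,0,0],[0,0,-0.8,0,0,0],[0,0,-0.9,0,0,0],[0,0,-0.9,0,0,0]]'|sed -n 2,4p
python3 -m inch '[[0.8,0,-0.5,0,0,0],[0.8,0,0,0,0,0],[0.8,0,0,0,0,0],[0.8,0,0,0,0,0],[0,0,0,0,0,0]]'|sed -n 2,4p
python3 - <<'E'
from bench import eyes,r
import cv2,numpy as np
T=eyes.camera('top')['pixels'][...,::-1];S=eyes.camera('side')['pixels'][...,::-1]
def z(I,x,y,w,h,k=5):return cv2.resize(I[y:y+h,x:x+w],None,fx=k,fy=k,interpolation=cv2.INTER_CUBIC)
I=np.hstack([z(T,360,75,75,115),z(S,240,75,80,115)]);I=np.clip(I.astype(float)*1.3,0,255).astype('uint8')
cv2.imwrite('pics/post.png',I);print(r.read_state()['time'])
E
```

```text
ee_pos: [0.6182, -0.1984, 0.2643]
eef_rot: [0.091, 0.996, -0.0, 0.001]
ft_force: [-0.3, 0.1, 7.5]
ee_pos: [0.6176, -0.1985, 0.2629]
eef_rot: [0.091, 0.996, 0.0, -0.0]
ft_force: [-0.1, 0.5, -0.2]
width: 0.0595
grip_force: 0.0
ee_pos: [0.6177, -0.1984, 0.2632]
eef_rot: [0.091, 0.996, -0.0, 0.0]
ft_force: [0.1, -0.1, -1.1]
width: 0.0855
grip_force: 0.0
ee_pos: [0.6173, -0.1983, 0.3931]
eef_rot: [0.091, 0.996, 0.0, -0.0]
ft_force: [0.6, -0.0, 0.1]
ee_pos: [0.488, -0.1738, 0.4115]
eef_rot: [0.092, 0.996, -0.002, -0.001]
ft_force: [-0.1, 0.6, -0.3]
14.5667
```

View pics/post.png

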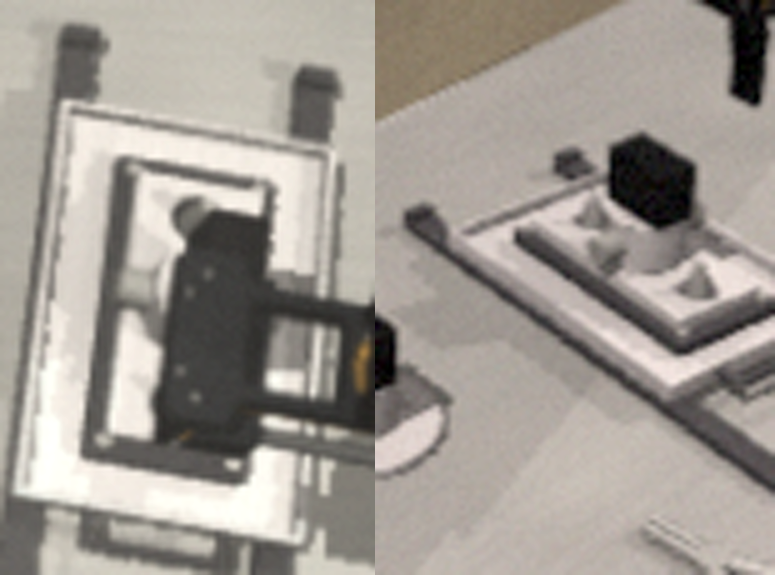

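The side view shows both pegs standing through the holes (crop 593,212 and 697,275). The flange lies flat on the foot plate, the gripper is clear, and the blank cover has not moved.

```bash
python3 -c "
from bench import job
print(job.close_job())"
```

```text
the job is handed in; nothing more can be done
None
```

The pump head is seated flat on its foot over both pegs and released, the blank cover was left where it lay, and the job was handed in at about 14.6 s.

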